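File the slide boxes in the cabinet and log the batch

ROBOT

A 6-joint arm with a two-finger parallel gripper is mounted at the origin on the work surface. World frame = base frame: x ahead of the robot, y to its left, z up, the work surface at z = 0. Lengths are in mm, angles in rad, forces in N, time in s.
With the tool pointing down it reaches from about 300 to 825 mm from the base axis. Payload 5.4 kg.
Tool frame: the origin (TCP) lies midway between the tips of the shut fingers; the grasp point (between the pads) lies 19 mm behind it; z points along the fingers, y is the line along which they close (so a half turn about z gives the same grasp; the last joint's range is limited). The gripper opens to 92 mm and grips with 3 to 60 N. Pads are 20 mm wide; open, the fingers measure 128 mm over their backs; the gripper's body (75 mm by 189 mm) begins 69 mm behind the grasp point.
Start: joints at [-1.362, 0.158, 1.597, -0, 1.386, -0.21], TCP at [233.807, -525.3, 214.601] pointing down, gripper open.
Joint ranges: [-2.91, 2.91], [-0.94, 2.29], [0.18, 2.7], [-1.29, 4.43], [0.17, 2.64], [-3, 3]. Speed limits (rad/s): [2.57, 2.57, 3.14, 3.14, 3.14, 3.14].

INTERFACE

Orientations are given as a rotation vector (axis times angle).
In Python, from bench import arm, eyes gives the robot as it stands. The module is installed in compiled form; this text tells all that it offers.
- The arm moves only by the tool servo_tool, never from a script. Its argument "increments" is a list of rows, each a list of 7 numbers: the finger opening in mm, from 0 to 91.9, then the shift along the tool's x, y, z in mm, then the turn, a rotation vector about the tool's x, y, z in degrees. In form: [[hand, tx, ty, tz, rx, ry, rz], ...]. A call has 1 to 12 rows; each row shifts and turns the commanded pose from where the row before left it, along the tool's axes as they then stand; what a row does not reach is not made up. A row lasts 1/12 s, in which the tool goes at most 41.7 mm and 7.16 degrees, less where a joint would pass 70% of its speed; a pose out of reach is approached as far as the arm can. A call is refused whole if a number of a shift passes 41.7 or a number of a turn 7.16, either way. A call with a gripper value outside its range is refused whole. The fingers move at their own pace and stop on an object; the grip force is fixed at half the most. Time passes only in rows, so rows that do not move let the fingers close. It gives the time, the measured TCP pose, the force, the opening and the grip force at its end, in the units of the state.
- arm.get_obs(): the state, without advancing time (a new reading comes with each control period).
- eyes.get_image(name): name is "scene" or "top" or "wrist"; returns a dict with "image" (384x512x3 uint8, red, green, blue), "fx", "fy", "cx", "cy" (pixels), "D" ([k1, k2, p1, p2, k3] as OpenCV has them; the pictures are not rectified), "R" (3x3) and "t" (3): a world point X has camera coordinates R X + t. Camera axes: x right, y down, z forward; pixel columns grow to the right and rows downward; lengths in mm; the calibration is good to about 2 mm. A picture is of the moment at which its call begins. There is no depth.
- arm.finish_job(): hands the job in; it is judged then, once.
Trained networks look in a picture, given as the dict that the camera call returned (one of the last four; its "shot" number tells which), for a name from the list of things; names that differ only in an ending like _2 or _b are one class to them, and where a whole thing is asked for, a point or a joint stands for the part that bears it (a point fixed in the world has none). Each returns a list of dicts, best first, with "conf" (0 to 1); they miss things now and then, are a little off and sometimes report something else, mostly with a low value. They report only what shows in the picture. A call takes as long as a camera call.
- eyes.find_in(picture, label): "position" ([x, y, z] in mm, in the coordinates of the camera as it stood for that picture, good to about 4 mm: the middle of the surface that is visible of it).
The state is a dict: "clock": time; "q": joint angles; "joint_vel": joint speeds; "effort": joint torques, N m; "eef_pos": TCP position; "tool_rot": TCP orientation; "ft_force": force on the tool from outside, world axes, zero at the start; "wrist_torque": the same for the moment, N m; "opening": finger opening in mm; "grasp_force": force on a finger pad.
Only numpy, scipy, OpenCV 4.12 (cv2) and the standard library are available. Lean on these libraries where they do the work, as an engineer would, in place of code of your own. Each camera call takes 0.05 s, during which the arm holds its last target. There are 200 camera calls.

TASK

Pull the half-open drawer of the slide cabinet out to its stop, move the finished slide boxes (black lids) from it into the grey outgoing tray, lay all the new slide boxes (white lids) from the bench in the drawer, every box flat on the floor with its lid up, and push the drawer fully shut. Then press the green button of the batch counter, fully down and up again each time, until the drum face between the two red bars has as many dots as there are boxes in the drawer. Do not knock over the amber bottle.

Things in the scene. Friction and masses are not known exactly. Their poses are not given: they have to be found in the camera images.
- box1: slide box, 84 mm long (its x) x 30 mm wide (its y) x 36 mm high, about 110 g, orange with a white lid on top; origin at the centre of its underside, z up
- box2: slide box, 84 mm long (its x) x 30 mm wide (its y) x 36 mm high, about 110 g, green with a white lid on top; origin at the centre of its underside, z up; may be absent
- box3: slide box, 84 mm long (its x) x 30 mm wide (its y) x 36 mm high, about 110 g, blue with a white lid on top; origin at the centre of its underside, z up; may be absent
- box4: slide box, 84 mm long (its x) x 30 mm wide (its y) x 36 mm high, about 110 g, red with a white lid on top; origin at the centre of its underside, z up; may be absent
- old1: finished slide box, 84 mm long (its x) x 30 mm wide (its y) x 36 mm high, about 110 g, yellow with a black lid on top; origin at the centre of its underside, z up; starts in the half-open drawer, on its floor, partly under the cabinet's top; may be absent
- old2: finished slide box, 84 mm long (its x) x 30 mm wide (its y) x 36 mm high, about 110 g, yellow with a black lid on top; origin at the centre of its underside, z up; starts in the half-open drawer, on its floor, partly under the cabinet's top; may be absent
- out_tray_in (a point): centre of the inner floor of the grey outgoing tray on the bench at the right, 4 mm above the bench; inside 142 mm (its x) x 172 mm (its y), walls 4 mm thick and 30 mm high over the bench; z up, fixed
- drawer_handle (a point): middle of the drawer's steel bar handle: a 120 mm horizontal round bar along its y, 62 mm above the bench, its centre line 35 mm in front of the blue drawer front, clear above; the cabinet (white, 270 mm deep, 330 mm wide, 100 mm high, fixed) lies behind it towards its +x; moves with the drawer, which opens along its -x. The top edge of the drawer front is at 86 mm
- drawer_floor (a point): middle of the front edge of the drawer's inner floor, 22 mm above the bench; moves with the drawer. Its x points to the back of the cabinet, y across, z up. The inner floor spans 0 to 225 mm in x, +-144 mm in y; its walls rise 56 mm. Open to the stop, the floor with x below 180 mm lies in front of the cabinet; the handle is at x = -56 mm, y = 0, the drawer front between
- cab_drawer0 (a joint): drawer travel in m: 0 shut, 0.190 at its stop (open); about 1 N of friction, it stays where it is left; starts half open, at about 0.1
- drum (a joint): turn of the counter's drum in rad, always growing: the number of dots shown is round(value / 0.7854) modulo 8 (8 faces: 0 = blank yellow, then 1 to 7 black dots on white). It clicks into the whole steps by itself; each full press advances it by one face and it never goes back, after 7 comes 0. It starts at 5, 6, 7 or 0
- button (a joint): travel of the counter's button in m: 0 up, 0.017 fully down (springs back by itself; 2 N to start, about 4 N fully down, then a hard stop); the drum clicks over at about 12 mm
- button_top (a point): centre of the top of the counter's round green button (34 mm across), 118 mm above the bench when up, pressed straight down 17 mm. The button stands on the counter's white housing (fixed, 110 x 170 x 90 mm), on its left (+y) half
- index (a point): reading place of the counter: middle of the window in the top of the housing, 82 mm above the bench, 74 mm from the button, between two red bars; the drum face here is the one that counts
- face_3 (a point): centre of the drum face that bears 3 dots; it meets index when the counter shows 3
- face_4 (a point): centre of the drum face that bears 4 dots; it meets index when the counter shows 4
- bottle: loose amber bottle standing on the bench left of the cabinet, 70 mm across, 150 mm high; origin at the centre of its underside

How it is judged:
By the outcome, as a careful person would: the job done as asked, in the order asked, and still so for the second after the job is handed in, with the robot touching nothing.
Of box2, box3, box4 only 2 to 3 are there at a start; the rules pass over those that are not, and their reading is None.
Of old1, old2 only 1 to 2 are there at a start; the rules pass over those that are not, and their reading is None.
At some moment in a run one of box1, box2, box3, box4, old1, old2 may be knocked a few centimetres aside while the robot is not near it.
Once in a run the grip may slacken for a moment while it holds something.
It also fails if it takes over 210 s, if anything falls off the work surface, if the arm or the gripper's body presses on something with over 40 N, if the wrist force passes 120 N, or if a joint passes its speed limit or range.

## Working session

There is one attempt and no reset: what is moved stays moved. The work goes in short steps, Python scripts to look and compute and a tool call to move; the robot and the scene stay as the last step left them, time stands still between calls to the robot, and variables do not carry over. Pictures are saved under pics/ and viewed, at most 14 in all, crops included, and the job is handed in when it is done.

Besides the shell and the picture viewer there is one more tool, called after "Call:" as name(argument=value, ...) on one line, values as JSON. servo_tool: Moves the arm, as the interface text tells. Its arguments: {"type":"object","properties":{"increments":{"type":"array","items":{"type":"array","items":{"type":"number"}}}},"required":["increments"]}

```bash
mkdir -p pics; cat > h.py <<'E'
import numpy as np, cv2
from bench import arm, eyes
def K(p): return np.array([[p['fx'],0,p['cx']],[0,p['fy'],p['cy']],[0,0,1.]])
def px2z(p,u,v,z):
    n=cv2.undistortPoints(np.array([[[u,v]]],float),K(p),np.array(p['D'],float))[0,0]
    R=np.array(p['R']);t=np.array(p['t']);d=R.T@np.array([n[0],n[1],1]);c=-R.T@t
    return c+d*(z-c[2])/d[2]
def proj(p,X):
    return cv2.projectPoints(np.array(X,float).reshape(-1,1,3),cv2.Rodrigues(np.array(p['R'],float))[0],np.array(p['t'],float),K(p),np.array(p['D'],float))[0][:,0]
def w(p,c): return np.array(p['R']).T@(np.array(c)-np.array(p['t']))
def save(p,n): cv2.imwrite('pics/'+n,p['image'][:,:,::-1])
def find(p,l,m=0.3):
    return [(round(d['conf'],2),w(p,d['position']).round(0).tolist()) for d in eyes.find_in(p,l) if d['conf']>m][:3]
E
python3 - <<'E'
from h import *
o=arm.get_obs();print(o['eef_pos'],o['tool_rot'],o['opening'],o['clock'],o['ft_force'])
P={}
for n in('scene','top'):
    p=eyes.get_image(n);save(p,n+'0.png')
    for l in ['box1','box2','box3','box4','old1','out_tray_in','drawer_handle','drawer_floor','button_top','index','face_3','face_4','bottle']:
        try: print(n,l,find(p,l))
        except Exception as e: print(n,l,e)
print(arm.get_obs()['clock'])
E
```

```text
[ 233.68785363 -524.70759653  213.63321559] [-3.07116835e+00 -6.52682760e-01  2.11395061e-07] 91.54345956919542 0.0 [ 0.7871227   0.25817042 -0.46290719]
scene box1 [(0.72, [678.0, -251.0, 81.0]), (0.71, [435.0, -215.0, 37.0]), (0.66, [445.0, -86.0, 35.0])]
scene box2 [(0.72, [678.0, -251.0, 81.0]), (0.71, [435.0, -215.0, 37.0]), (0.66, [445.0, -86.0, 35.0])]
scene box3 [(0.72, [678.0, -251.0, 81.0]), (0.71, [435.0, -215.0, 37.0]), (0.66, [445.0, -86.0, 35.0])]
scene box4 [(0.72, [678.0, -251.0, 81.0]), (0.71, [435.0, -215.0, 37.0]), (0.66, [445.0, -86.0, 35.0])]
scene old1 [(0.36, [525.0, -207.0, 39.0])]
scene out_tray_in [(0.83, [480.0, -434.0, 1.0])]
scene drawer_handle [(0.9, [553.0, 229.0, 64.0])]
scene drawer_floor [(0.9, [552.0, 226.0, 68.0])]
scene button_top [(0.71, [690.0, -176.0, 113.0])]
scene index [(0.95, [721.0, -216.0, 83.0]), (0.32, [552.0, 226.0, 67.0])]
scene face_3 []
scene face_4 []
scene bottle []
top box1 [(0.83, [524.0, -206.0, 38.0]), (0.8, [421.0, -217.0, 37.0]), (0.58, [419.0, -91.0, 35.0])]
top box2 [(0.83, [524.0, -206.0, 38.0]), (0.8, [421.0, -217.0, 37.0]), (0.58, [419.0, -91.0, 35.0])]
top box3 [(0.83, [524.0, -206.0, 38.0]), (0.8, [421.0, -217.0, 37.0]), (0.58, [419.0, -91.0, 35.0])]
top box4 [(0.83, [524.0, -206.0, 38.0]), (0.8, [421.0, -217.0, 37.0]), (0.58, [419.0, -91.0, 35.0])]
top old1 [(0.66, [605.0, 167.0, 60.0]), (0.49, [423.0, -94.0, 35.0])]
top out_tray_in [(0.95, [482.0, -438.0, 6.0])]
top drawer_handle [(0.77, [581.0, 230.0, 24.0])]
top drawer_floor [(0.65, [668.0, -179.0, 121.0])]
top button_top [(0.67, [668.0, -176.0, 121.0])]
top index [(0.75, [675.0, -224.0, 86.0])]
top face_3 [(0.69, [678.0, -258.0, 79.0])]
top face_4 [(0.69, [678.0, -258.0, 79.0])]
top bottle [(0.87, [533.0, 505.0, 103.0])]
1.4
```

View pics/scene0.png

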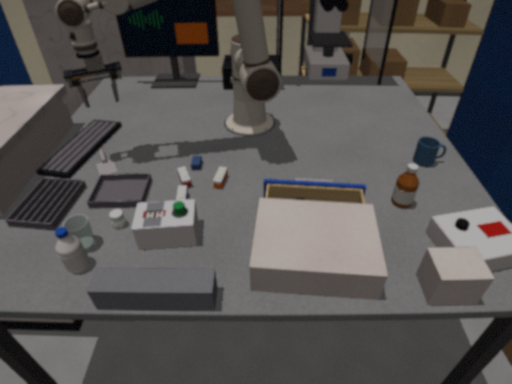

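View pics/top0.png

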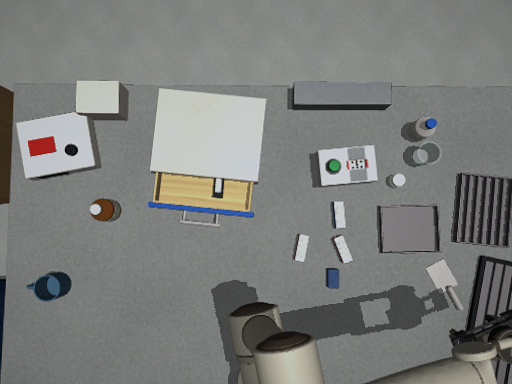

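The top view shows three white-lidded boxes, at px (339,214), (302,248) and (343,249). One black-lidded box is in the drawer at (218,186). The handle is at (200,220), the bottle at (103,209) and a blue object at (333,278). I'll measure these more finely.

```bash
python3 - <<'E'
from h import *
p=eyes.get_image('top');im=p['image']
a=cv2.resize(im[170:300,285:375,::-1],None,fx=4.4,fy=4.4,interpolation=cv2.INTER_CUBIC)
b=cv2.resize(im[80:230,145:270,::-1],None,fx=3.2,fy=3.2,interpolation=cv2.INTER_CUBIC)
H=572
cv=np.zeros((H,800,3),np.uint8);cv[:min(H,a.shape[0]),:a.shape[1]]=a[:H];cv[:b.shape[0],400:400+b.shape[1]]=b[:, :400]
cv2.imwrite('pics/crop1.png',cv)
hsv=cv2.cvtColor(im,cv2.COLOR_RGB2HSV)
m=((hsv[...,1]<40)&(hsv[...,2]>165)).astype(np.uint8)
n,l,s,c=cv2.connectedComponentsWithStats(m)
def rect(mask,z):
    ys,xs=np.nonzero(mask)
    W=np.array([px2z(p,x,y,z)[:2] for x,y in zip(xs,ys)],np.float32)
    r=cv2.minAreaRect(W);return np.round(r[0],1),np.round(r[1],1),round(r[2],1),np.round(W.mean(0),1)
for i in range(1,n):
    if 100<s[i,4]<700: print(c[i].round(1),s[i],rect(l==i,36))
for nm,(u,v),z in [('cabFL',(150,170),100),('cabFR',(258,181),100),('cabBL',(159,89),100),('cabBR',(266,98),100),('dFL',(149,205),86),('dFR',(253,214),86),('hL',(182,223),62),('hR',(218,225),62),('black',(218,184),58),('btn',(333,166),118),('idx',(357,164),82)]:
    print(nm,px2z(p,u,v,z).round(0))
for z in (0,36): print('blue',rect((hsv[...,0]>105)&(hsv[...,0]<125)&(hsv[...,1]>120)&(np.arange(512)[None]>320)&(np.arange(512)[None]<345)&(np.arange(384)[:,None]>265)&(np.arange(384)[:,None]<292),z))
print('campos',-np.array(p['R']).T@p['t'])
E
```

```text
[370.4 162.7] [361 145  17  37 358] (array([ 692.2, -305.1]), array([114.1,  40.1]), 6.4, array([ 692.5, -308.7], dtype=float32))
[398.7 179.5] [393 174  13  12 121] (array([ 639.8, -397.2]), array([34.7, 37.3]), 0.4, array([ 639.8, -396.4], dtype=float32))
[339.4 214.4] [334 201  12  27 250] (array([ 529.7, -211.2]), array([83.4, 30. ]), 5.1, array([ 528.6, -211.1], dtype=float32))
[301.4 247.8] [295 235  14  27 240] (array([423.1, -92.4]), array([28.1, 82.1]), 78.8, array([422.8, -92.4], dtype=float32))
[343.2 249.1] [334 236  19  27 249] (array([ 420.3, -222.5]), array([82.6, 28.9]), 22.6, array([ 420.4, -222.4], dtype=float32))
[441.2 274.6] [426 259  31  33 520] (array([ 342.3, -523.4]), array([87. , 60.8]), 28.3, array([ 346.2, -522.3], dtype=float32))
[483.  356.2] [472 351  22  10 118] (array([ 104.1, -639.9]), array([18.8, 61. ]), 12.7, array([ 104. , -640.5], dtype=float32))
[488.9 374.5] [481 361  15  23 155] (array([  55. , -649.4]), array([65.6, 35.4]), 12.1, array([  50.8, -656. ], dtype=float32))
cabFL [657. 374. 100.]
cabFR [626.  45. 100.]
cabBL [907. 352. 100.]
cabBR [881.  23. 100.]
dFL [551. 378.  86.]
dFR [526.  60.  86.]
hL [497. 280.  62.]
hR [492. 168.  62.]
black [619. 170.  58.]
btn [ 672. -179.  118.]
idx [ 682. -257.   82.]
blue (array([ 326.4, -192.9]), array([31.8, 57.1]), 89.8, array([ 326.6, -193.5], dtype=float32))
blue (array([ 330.6, -187.4]), array([31. , 55.8]), 89.8, array([ 330.8, -188. ], dtype=float32))
campos [ 505.33593192   45.13659123 1557.61998341]
```

View pics/crop1.png

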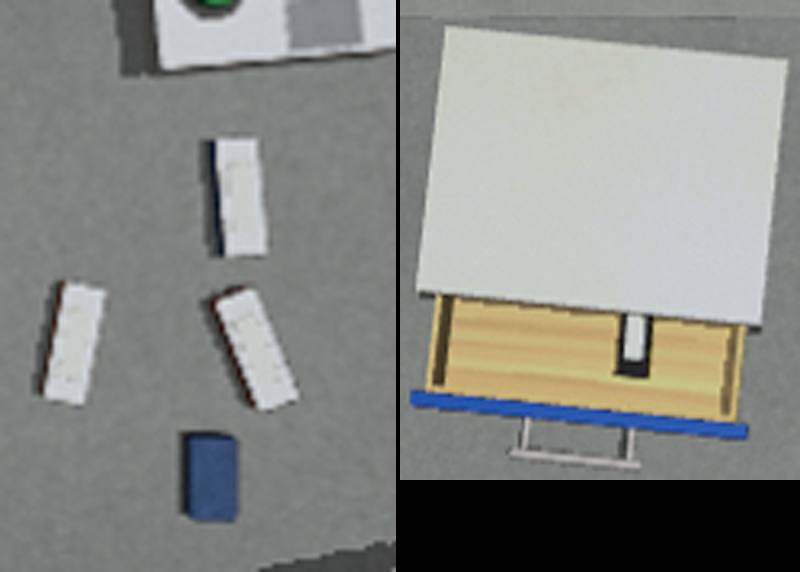

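Three white-lid boxes lie on the bench: one blue, and two with orange or red sides. The plain blue block has no lid, so it is not a box. At least one black-lidded box is in the drawer, which is about 100 mm open with a cabinet yaw of about -5.2°. I'll move above the handle next.

```bash
cat >> h.py <<'E'
from scipy.spatial.transform import Rotation as Ro
def state(pr=True):
    o=arm.get_obs();R=Ro.from_rotvec(o['tool_rot']).as_matrix()
    a=np.degrees(np.arctan2(R[1,0],R[0,0]))
    if pr: print('t %.1f'%o['clock'],'tcp',np.round(o['eef_pos'],1),'a %.1f'%a,'tilt',np.round(R[:2,2],3),'F',np.round(o['ft_force'],1),'open %.1f grip %.1f'%(o['opening'],o['grasp_force']))
    return np.array(o['eef_pos']),a
def plan(x,y,z,a,P=None):
    "turn about tool z first, then total shift in tool axes; P=(pos,a) start"
    p0,a0=P or state()
    d=(a-a0+180)%360-180; A=np.radians(a);D=np.array([x,y,z])-p0
    print('-> turn rz %.1f'%-d,'then tx %.1f ty %.1f tz %.1f'%(D[0]*np.cos(A)+D[1]*np.sin(A),D[0]*np.sin(A)-D[1]*np.cos(A),-D[2]))
    return np.array([x,y,z],float),a
E
```

Call:
servo_tool(increments=[[22, 0, 0, 0, 0, 0, -6.75], [22, 0, 0, 0, 0, 0, -6.75], [22, 0, 0, 0, 0, 0, -6.75], [22, 0, 0, 0, 0, 0, -6.75], [22, 0, 0, 0, 0, 0, -6.75], [22, 0, 0, 0, 0, 0, -6.75], [22, 0, 0, 0, 0, 0, -6.75], [22, 0, 0, 0, 0, 0, -6.75], [22, 0, 0, 0, 0, 0, -6.75]])

```text
clock: 2.2
eef_pos: [233.8, -525.3, 214.6]
tool_rot: [-2.315, -2.124, -0.0]
ft_force: [0.2, -0.0, 0.0]
opening: 34.0
grasp_force: 0.0
```

Call:
servo_tool(increments=[[22, 32, 8, 0, 0, 0, 0], [22, 32, 8, 0, 0, 0, 0], [22, 32, 8, 0, 0, 0, 0], [22, 32, 8, 0, 0, 0, 0], [22, 32, 8, 0, 0, 0, 0], [22, 32, 8, 0, 0, 0, 0], [22, 32, 8, 0, 0, 0, 0], [22, 32, 8, 0, 0, 0, 0], [22, 32, 8, 0, 0, 0, 0], [22, 32, 8, 0, 0, 0, 0], [22, 32, 8, 0, 0, 0, 0], [22, 32, 8, 0, 0, 0, 0]])

```text
clock: 3.2
eef_pos: [364.8, -150.2, 214.8]
tool_rot: [2.321, 2.116, 0.0]
ft_force: [1.2, -0.7, -0.4]
opening: 22.0
grasp_force: 0.0
```

Call:
servo_tool(increments=[[22, 32, 8, 0, 0, 0, 0], [22, 32, 8, 0, 0, 0, 0], [22, 32, 8, 0, 0, 0, 0], [22, 32, 8, 0, 0, 0, 0], [22, 32, 8, 0, 0, 0, 0], [22, 32, 8, 0, 0, 0, 0], [22, 32, 8, 0, 0, 0, 0], [22, 32, 8, 0, 0, 0, 0], [22, 32, 8, 0, 0, 0, 0], [22, 32, 8, 0, 0, 0, 0], [22, 32, 8, 0, 0, 0, 0], [22, 32, 8, 0, 0, 0, 0]])

```text
clock: 4.2
eef_pos: [495.6, 223.7, 214.6]
tool_rot: [2.32, 2.118, 0.0]
ft_force: [-0.1, -0.4, -0.1]
opening: 22.0
grasp_force: 0.0
```

```bash
python3 - <<'E'
from h import *
state()
p=eyes.get_image('wrist');save(p,'w1.png')
print(find(p,'drawer_handle'),find(p,'old1'),proj(p,[[494.5,224,62]]), 'cam',-np.array(p['R']).T@p['t'])
E
```

```text
t 4.2 tcp [495.6 223.7 214.6] a 84.8 tilt [ 0. -0.] F [-0.1 -0.4 -0.1] open 22.0 grip 0.0
[(0.6, [594.0, 276.0, 24.0])] [(0.65, [612.0, 175.0, 61.0])] [[256.40535852 179.80752608]] cam [500.9675618  289.17558632 386.09107297]
```

View pics/w1.png

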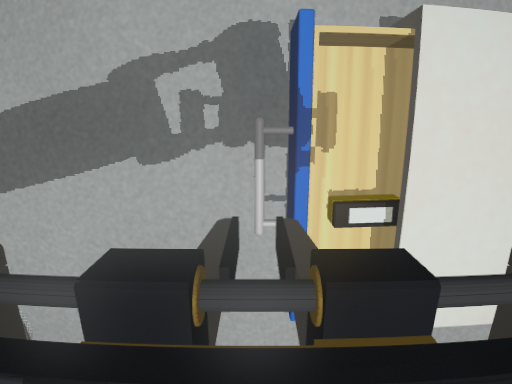

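The wrist view shows the handle bar from px (260,120) to (260,232), with its middle at (260,176). One black-lidded box is at (365,212), and the fingers are aligned with the bar.

```bash
python3 - <<'E'
from h import *
p=eyes.get_image('wrist')
for z in(52,62,72): print(px2z(p,260,120,z).round(1),px2z(p,260,232,z).round(1),px2z(p,260,176,z).round(1))
plan(496,224,45,84.8)
E
```

```text
[503.5 286.8  52. ] [492.6 159.5  52. ] [498.3 225.8  52. ]
[503.4 286.8  62. ] [492.8 163.4  62. ] [498.4 227.7  62. ]
[503.3 286.9  72. ] [493.1 167.3  72. ] [498.4 229.6  72. ]
t 4.4 tcp [495.1 222.3 214.3] a 84.8 tilt [-0.001 -0.001] F [-0.1  0.3  0.5] open 21.8 grip 0.0
-> turn rz 0.0 then tx 1.8 ty 0.7 tz 169.3
```

Call:
servo_tool(increments=[[22, 2, 1.5, 20, 0, 0, 0], [22, 0, 0, 30, 0, 0, 0], [22, 0, 0, 30, 0, 0, 0], [22, 0, 0, 30, 0, 0, 0], [22, 0, 0, 20, 0, 0, 0], [22, 0, 0, 15, 0, 0, 0], [22, 0, 0, 15, 0, 0, 0], [22, 0, 0, 9, 0, 0, 0], [0, 0, 0, 0, 0, 0, 0], [0, 0, 0, 0, 0, 0, 0], [0, 0, 0, 0, 0, 0, 0], [0, 0, 0, 0, 0, 0, 0]])

```text
clock: 5.4
eef_pos: [497.0, 223.0, 45.8]
tool_rot: [2.32, 2.117, -0.001]
ft_force: [1.1, -2.5, -5.1]
opening: 9.8
grasp_force: 30.0
```

Call:
servo_tool(increments=[[0, 0, -5, 0, 0, 0, 0], [0, 0, -8, 0, 0, 0, 0], [0, 0, -8, 0, 0, 0, 0], [0, 0, -8, 0, 0, 0, 0], [0, 0, -8, 0, 0, 0, 0], [0, 0, -8, 0, 0, 0, 0], [0, 0, -8, 0, 0, 0, 0], [0, 0, -8, 0, 0, 0, 0], [0, 0, -8, 0, 0, 0, 0], [0, 0, -5, 0, 0, 0, 0]])

```text
clock: 6.23
eef_pos: [421.8, 230.0, 45.8]
tool_rot: [2.319, 2.118, -0.002]
ft_force: [1.1, -5.7, -3.3]
opening: 9.9
grasp_force: 30.0
```

Call:
servo_tool(increments=[[0, 0, -4, 0, 0, 0, 0], [0, 0, -4, 0, 0, 0, 0], [0, 0, -2, 0, 0, 0, 0], [0, 0, -2, 0, 0, 0, 0], [0, 0, 0, 0, 0, 0, 0]])

```text
clock: 6.65
eef_pos: [410.0, 231.1, 45.8]
tool_rot: [2.32, 2.118, -0.003]
ft_force: [-1.4, -5.6, -1.7]
opening: 9.9
grasp_force: 30.0
```

Call:
servo_tool(increments=[[0, 0, -1, 0, 0, 0, 0], [0, 0, -1, 0, 0, 0, 0], [0, 0, 0, 0, 0, 0, 0]])

```text
clock: 6.9
eef_pos: [408.3, 231.2, 45.8]
tool_rot: [2.32, 2.118, -0.002]
ft_force: [-0.5, -5.5, -3.1]
opening: 10.2
grasp_force: 30.0
```

Call:
servo_tool(increments=[[0, 0, -1, 0, 0, 0, 0], [0, 0, -1, 0, 0, 0, 0], [0, 0, 0, 0, 0, 0, 0]])

```text
clock: 7.15
eef_pos: [406.4, 231.4, 45.8]
tool_rot: [2.319, 2.118, -0.002]
ft_force: [0.5, -5.8, -3.1]
opening: 9.8
grasp_force: 30.0
```

Call:
servo_tool(increments=[[0, 0, -1, 0, 0, 0, 0], [0, 0, -1, 0, 0, 0, 0], [0, 0, 0, 0, 0, 0, 0]])

```text
clock: 7.4
eef_pos: [404.4, 231.6, 45.8]
tool_rot: [2.319, 2.118, -0.002]
ft_force: [-0.4, -5.4, -3.4]
opening: 10.1
grasp_force: 30.0
```

Call:
servo_tool(increments=[[0, 0, -1, 0, 0, 0, 0], [0, 0, -1, 0, 0, 0, 0], [0, 0, 0, 0, 0, 0, 0]])

```text
clock: 7.65
eef_pos: [402.9, 231.7, 45.8]
tool_rot: [2.319, 2.117, -0.001]
ft_force: [0.9, -5.5, -5.0]
opening: 9.6
grasp_force: 30.0
```

Call:
servo_tool(increments=[[0, 0, -1, 0, 0, 0, 0], [0, 0, -1, 0, 0, 0, 0], [0, 0, 0, 0, 0, 0, 0]])

```text
clock: 7.9
eef_pos: [403.0, 231.8, 45.9]
tool_rot: [2.316, 2.115, 0.005]
ft_force: [8.9, -6.7, -11.9]
opening: 9.9
grasp_force: 30.0
```

The drawer reached its stop with the handle at about (403, 231.7). I'll release it, rise and look into the drawer.

Call:
servo_tool(increments=[[9, 0, 2, 0, 0, 0, 0], [20, 0, 0, 0, 0, 0, 0], [20, 0, 0, 0, 0, 0, 0], [20, 0, 0, -10, 0, 0, 0], [20, 0, 0, -25, 0, 0, 0], [20, 0, 0, -30, 0, 0, 0], [20, 0, 0, -35, 0, 0, 0], [20, 0, 0, -35, 0, 0, 0], [20, 0, 0, -35, 0, 0, 0], [20, 0, 0, -10, 0, 0, 0]])

```text
clock: 8.73
eef_pos: [406.0, 233.8, 233.2]
tool_rot: [2.317, 2.115, 0.017]
ft_force: [0.5, 0.1, 0.7]
opening: 20.0
grasp_force: 0.0
```

Call:
servo_tool(increments=[[60, -14, 36, -2, 0, 0, 0], [60, -14, 36, -2, 0, 0, 0], [60, -14, 36, -2, 0, 0, 0], [60, -14, 36, -2, 0, 0, 0], [60, 0, 0, 0, 0, 0, 0]])

```text
clock: 9.15
eef_pos: [545.9, 160.4, 233.6]
tool_rot: [2.324, 2.111, 0.002]
ft_force: [-0.6, -0.2, -0.1]
opening: 51.5
grasp_force: 0.0
```

```bash
python3 - <<'E'
from h import *
state()
p=eyes.get_image('wrist');save(p,'w2.png');print(find(p,'old1'))
q=eyes.get_image('top');save(q,'top2.png');print(find(q,'old1'))
b=cv2.resize(q['image'][80:240,145:400,::-1],None,fx=2,fy=2,interpolation=cv2.INTER_CUBIC)
cv2.imwrite('pics/both2.png',np.vstack([cv2.resize(p['image'][:260,:,::-1],(512,260)),cv2.copyMakeBorder(b,0,0,0,2,0)[:, :512]]))
d=np.radians(-5.2);ex=np.array([np.cos(d),np.sin(d)]);ey=np.array([-np.sin(d),np.cos(d)]);o=np.array([458.8,226.6])
c=[np.r_[o+ex*x+ey*y,22] for x,y in((0,144),(0,-144),(180,0),(70,90),(70,-90),(70,0))];print(np.round(c,0).tolist(),proj(p,c).round(0).tolist())
E
```

```text
t 9.2 tcp [545.9 160.4 233.6] a 84.5 tilt [ 0.002 -0.001] F [-0.6 -0.2 -0.1] open 51.5 grip 0.0
[(0.9, [524.0, 182.0, 58.0])]
[(0.72, [424.0, -89.0, 36.0])]
[[472.0, 370.0, 22.0], [446.0, 83.0, 22.0], [638.0, 210.0, 22.0], [537.0, 310.0, 22.0], [520.0, 131.0, 22.0], [529.0, 220.0, 22.0]] [[177.0, 0.0], [189.0, 234.0], [327.0, 124.0], [237.0, 47.0], [240.0, 195.0], [238.0, 124.0]]
```

View pics/both2.png

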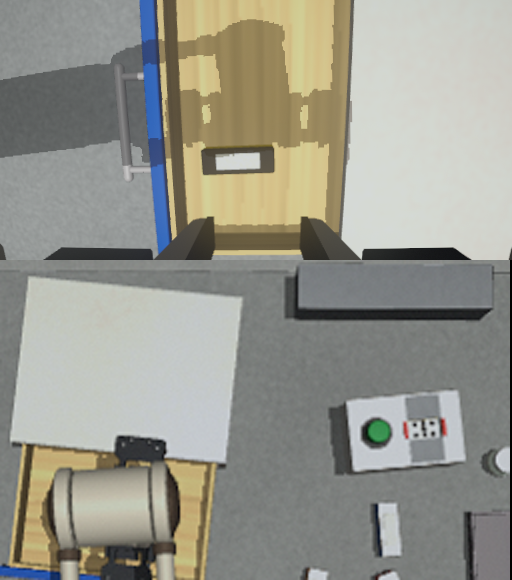

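The wrist view shows a single black-lidded box at px (238,160), with corners about (202,148) and (274,173), and the rest of the floor is empty. The top view shows 6 dots between the red bars. I'll get the grasp pose now.

```bash
python3 - <<'E'
from h import *
p=eyes.get_image('wrist');im=p['image']
g=im.max(2);m=((g<75)).astype(np.uint8);m[:135]=0;m[185:]=0;m[:,:195]=0;m[:,285:]=0
m=cv2.morphologyEx(m,cv2.MORPH_CLOSE,np.ones((3,3)));
cn=max(cv2.findContours(m,cv2.RETR_EXTERNAL,cv2.CHAIN_APPROX_NONE)[0],key=cv2.contourArea)
for z in(48,58,68):
    W=np.array([px2z(p,*c[0],z)[:2] for c in cn],np.float32);print(z,cv2.minAreaRect(W))
s=state()
E
```

```text
48 ((496.54608154296875, 192.84523010253906), (4.721403121948242, 26.098981857299805), 84.6801986694336)
58 ((497.9363708496094, 193.87161254882812), (4.589241027832031, 25.368366241455078), 84.68021392822266)
68 ((499.3266296386719, 194.89796447753906), (4.457061767578125, 24.637752532958984), 84.68018341064453)
t 9.4 tcp [540.6 164.3 233.9] a 84.8 tilt [-0.  0.] F [-0.5  0.3  0.2] open 59.9 grip 0.0
```

```bash
python3 - <<'E'
from h import *
p=eyes.get_image('wrist');im=p['image'];hsv=cv2.cvtColor(im,cv2.COLOR_RGB2HSV)
save(p,'w3.png')
m=(hsv[...,1]<70).astype(np.uint8);m[:125]=0;m[195:]=0;m[:,:195]=0;m[:,300:]=0
n,l,s,c=cv2.connectedComponentsWithStats(m)
for i in range(1,n):
    if s[i,4]>150:
        ys,xs=np.nonzero(l==i);W=np.array([px2z(p,x,y,58)[:2] for x,y in zip(xs,ys)],np.float32);print(s[i],cv2.minAreaRect(W))
print(find(p,'old1'));state()
E
```

```text
[ 207  151   72   26 1752] ((524.9463500976562, 180.4730682373047), (28.926225662231445, 81.71249389648438), 86.56520080566406)
[(0.69, [524.0, 188.0, 60.0])]
t 9.5 tcp [540.7 164.3 234. ] a 84.8 tilt [0. 0.] F [-0.1 -1.2  0.8] open 60.4 grip 0.0
```

Call:
servo_tool(increments=[[60, 0, 0, 0, 0, 0, 7], [60, 0, 0, 0, 0, 0, 7], [60, 0, 0, 0, 0, 0, 7], [60, 0, 0, 0, 0, 0, 7], [60, 0, 0, 0, 0, 0, 7], [60, 0, 0, 0, 0, 0, 7], [60, 0, 0, 0, 0, 0, 7], [60, 0, 0, 0, 0, 0, 7], [60, 0, 0, 0, 0, 0, 7], [60, 0, 0, 0, 0, 0, 7], [60, 0, 0, 0, 0, 0, 7], [60, 0, 0, 0, 0, 0, 7]])

```text
clock: 10.5
eef_pos: [541.0, 164.1, 234.0]
tool_rot: [-3.141, -0.013, -0.001]
ft_force: [-0.3, -0.0, -0.0]
opening: 59.7
grasp_force: 0.0
```

Call:
servo_tool(increments=[[60, 0, 0, 0, 0, 0, 4.2], [60, -8.3, -8, 25, 0, 0, 0], [60, -8.3, -8, 25, 0, 0, 0], [60, 0, 0, 25, 0, 0, 0], [60, 0, 0, 25, 0, 0, 0], [60, 0, 0, 0, 0, 0, 0]])

```text
clock: 11.0
eef_pos: [521.4, 180.7, 128.5]
tool_rot: [3.139, -0.093, -0.015]
ft_force: [-1.4, 0.0, -0.4]
opening: 60.0
grasp_force: 0.0
```

```bash
python3 - <<'E'
from h import *
plan(525,181,28,-3.4)
p=eyes.get_image('wrist');save(p,'w4.png');print(find(p,'old1'),proj(p,[[525,181,58]]))
im=p['image'];hsv=cv2.cvtColor(im,cv2.COLOR_RGB2HSV)
m=((hsv[...,1]<70)).astype(np.uint8)
n,l,s,c=cv2.connectedComponentsWithStats(m)
for i in range(1,n):
    if s[i,4]>800: print(s[i],c[i])
E
```

```text
t 11.0 tcp [521.4 180.7 128.5] a -3.4 tilt [-0.01  -0.001] F [-1.4  0.  -0.4] open 60.0 grip 0.0
-> turn rz 0.0 then tx 3.6 ty -0.6 tz 100.5
[(0.89, [530.0, 180.0, 59.0])] [[255.52659212 194.61250014]]
[     0      0    512    384 103247] [296.23317869 223.02491114]
[ 240  145   35   96 2949] [255.77246524 193.2706002 ]
```

View pics/w4.png

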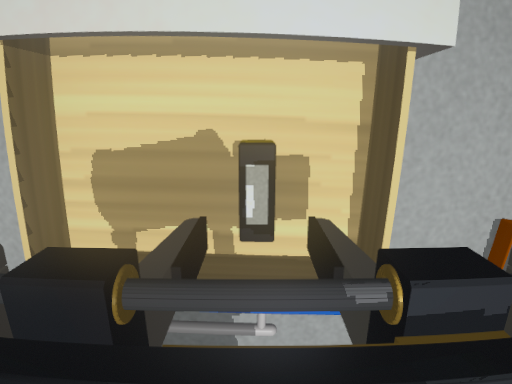

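The box is centred at px (256,193) as predicted, between the fingers, so I'll grasp it.

Call:
servo_tool(increments=[[60, 1, 0, 20, 0, 0, 0], [60, 0, 0, 20, 0, 0, 0], [60, 0, 0, 20, 0, 0, 0], [60, 0, 0, 20, 0, 0, 0], [60, 0, 0, 15, 0, 0, 0], [60, 0, 0, 6, 0, 0, 0], [60, 0, 0, 0, 0, 0, 0], [10, 0, 0, 0, 0, 0, 0], [10, 0, 0, 0, 0, 0, 0], [10, 0, 0, 0, 0, 0, 0], [10, 0, 0, 0, 0, 0, 0], [10, 0, 0, 0, 0, 0, 0]])

```text
clock: 12.1
eef_pos: [527.6, 180.4, 33.4]
tool_rot: [-3.14, 0.095, -0.002]
ft_force: [-0.5, -1.1, 2.4]
opening: 30.0
grasp_force: 30.0
```

Call:
servo_tool(increments=[[10, 0, 0, -10, 0, 0, 0], [10, 0, 0, -20, 0, 0, 0], [10, 0, 0, -30, 0, 0, 0], [10, 0, 0, -30, 0, 0, 0], [10, 0, 0, -30, 0, 0, 0], [10, 0, 0, -20, 0, 0, 0], [10, 0, 0, -10, 0, 0, 0]])

```text
clock: 12.68
eef_pos: [528.7, 180.5, 186.8]
tool_rot: [-3.139, 0.095, -0.009]
ft_force: [0.7, -0.1, -0.9]
opening: 29.6
grasp_force: 30.0
```

```bash
python3 - <<'E'
from h import *
s=state()
q=eyes.get_image('top');save(q,'top3.png');im=q['image'];hsv=cv2.cvtColor(im,cv2.COLOR_RGB2HSV)
# tray rim: fit
m=(np.abs(im.astype(int)-im[230,410]).max(2)<14).astype(np.uint8);n,l,st,c=cv2.connectedComponentsWithStats(m)
i=l[230,410];ys,xs=np.nonzero(l==i)
W=np.array([px2z(q,x,y,4)[:2] for x,y in zip(xs,ys)],np.float32);print(st[i],cv2.minAreaRect(W))
plan(482,-438,180,0)
E
```

```text
t 12.7 tcp [528.7 180.5 186.8] a -3.5 tilt [0.006 0.001] F [ 0.7 -0.1 -0.9] open 29.6 grip 30.0
[     0      0    512    384 127908] ((616.4059448242188, 58.83074951171875), (1232.447509765625, 1658.823974609375), 0.6430100798606873)
t 12.7 tcp [529.1 180.6 187.3] a -3.4 tilt [0.007 0.001] F [1.3 0.3 0. ] open 30.2 grip 30.0
-> turn rz -3.4 then tx -47.1 ty 618.6 tz 7.3
```

Call:
servo_tool(increments=[[10, -2, 20, 0, 0, 0, -3.4], [10, -2.5, 36, 0, 0, 0, 0], [10, -2.5, 36, 0, 0, 0, 0], [10, -2.5, 36, 0, 0, 0, 0], [10, -2.5, 36, 0, 0, 0, 0], [10, -2.5, 36, 0, 0, 0, 0], [10, -2.5, 36, 0, 0, 0, 0], [10, -2.5, 36, 0, 0, 0, 0], [10, -2.5, 36, 0, 0, 0, 0], [10, -2.5, 36, 0, 0, 0, 0], [10, -2.5, 36, 0, 0, 0, 0], [10, -2.5, 36, 0, 0, 0, 0]])

```text
clock: 13.73
eef_pos: [494.6, -236.6, 180.9]
tool_rot: [-3.14, 0.002, 0.004]
ft_force: [0.0, 0.4, -0.8]
opening: 29.5
grasp_force: 30.0
```

Call:
servo_tool(increments=[[10, -2.5, 36, 0, 0, 0, 0], [10, -2.5, 36, 0, 0, 0, 0], [10, -2.5, 36, 0, 0, 0, 0], [10, -2.5, 36, 0, 0, 0, 0], [10, -2.5, 30, 0, 0, 0, 0], [10, -2.5, 20, 0, 0, 0, 0], [10, 0, 8, 0, 0, 0, 0], [10, 0, 0, 0, 0, 0, 0], [10, 0, 0, 0, 0, 0, 0]])

```text
clock: 14.48
eef_pos: [480.6, -436.2, 181.4]
tool_rot: [-3.139, 0.001, 0.002]
ft_force: [-0.1, 0.3, -1.7]
opening: 29.8
grasp_force: 30.0
```

```bash
python3 - <<'E'
from h import *
plan(482,-438,18,0)
p=eyes.get_image('wrist');save(p,'w5.png')
print(find(p,'out_tray_in'))
q=eyes.get_image('top')
for u,v in((380,206),(438,206),(439,251),(380,251)):print(px2z(q,u,v,30).round(0))
c=[[482+x,-438+y,4] for x,y in((71,86),(71,-86))];print(proj(p,c))
E
```

```text
t 14.5 tcp [ 480.6 -436.2  181.4] a -0.0 tilt [-0.001  0.002] F [-0.1  0.3 -1.7] open 29.8 grip 30.0
-> turn rz -0.0 then tx 1.4 ty 1.8 tz 163.4
[(0.88, [509.0, -423.0, 6.0]), (0.6, [424.0, -105.0, 10.0])]
[ 556. -339.   30.]
[ 558. -519.   30.]
[ 418. -519.   30.]
[ 415. -338.   30.]
[[181.91849097 112.11421974]
 [335.24018831 112.11655932]]
```

View pics/w5.png

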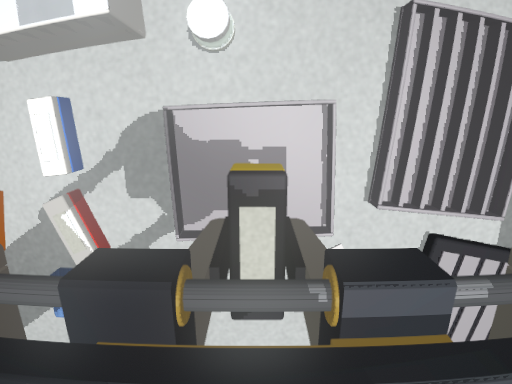

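The held box is upright over the tray, with the tray interior at px 175–325 and its centre near (486,-430). I'll lower it in.

Call:
servo_tool(increments=[[10, 4, -6, 25, 0, 0, 0], [10, 0, 0, 30, 0, 0, 0], [10, 0, 0, 30, 0, 0, 0], [10, 0, 0, 30, 0, 0, 0], [10, 0, 0, 20, 0, 0, 0], [10, 0, 0, 15, 0, 0, 0], [10, 0, 0, 8, 0, 0, 0], [10, 0, 0, 4, 0, 0, 0], [10, 0, 0, 0, 0, 0, 0], [10, 0, 0, 0, 0, 0, 0]])

```text
clock: 15.47
eef_pos: [485.6, -432.3, 22.1]
tool_rot: [3.14, -0.001, 0.002]
ft_force: [1.0, -0.8, -1.2]
opening: 29.8
grasp_force: 30.0
```

```bash
python3 - <<'E'
from h import *
state()
E
```

```text
t 15.5 tcp [ 485.6 -432.3   22.1] a -0.0 tilt [ 0.002 -0.002] F [ 1.  -0.8 -1.2] open 29.8 grip 30.0
```

Call:
servo_tool(increments=[[10, 0, 0, 3, 0, 0, 0], [10, 0, 0, 2, 0, 0, 0], [10, 0, 0, 1, 0, 0, 0], [10, 0, 0, 0, 0, 0, 0]])

```text
clock: 15.8
eef_pos: [485.2, -432.1, 15.6]
tool_rot: [3.141, -0.002, 0.001]
ft_force: [-0.1, 1.2, 2.3]
opening: 30.0
grasp_force: 30.0
```

Call:
servo_tool(increments=[[60, 0, 0, 0, 0, 0, 0], [60, 0, 0, 0, 0, 0, 0], [60, 0, 0, 0, 0, 0, 0], [60, 0, 0, -10, 0, 0, 0], [60, 0, 0, -30, 0, 0, 0], [60, 0, 0, -35, 0, 0, 0], [60, 0, 0, -35, 0, 0, 0], [60, 0, 0, -35, 0, 0, 0], [60, 0, 0, -35, 0, 0, 0], [60, 0, 0, 0, 0, 0, 0]])

```text
clock: 16.63
eef_pos: [487.8, -435.0, 205.1]
tool_rot: [3.129, -0.001, 0.015]
ft_force: [1.0, -0.2, 0.6]
opening: 59.8
grasp_force: 0.0
```

```bash
cat >> h.py <<'E'
def lids(p,z,lo=200,hi=6000):
    im=p['image'];hsv=cv2.cvtColor(im,cv2.COLOR_RGB2HSV)
    m=((hsv[...,1]<40)&(hsv[...,2]>165)).astype(np.uint8)
    n,l,s,c=cv2.connectedComponentsWithStats(m);out=[]
    for i in range(1,n):
        if lo<s[i,4]<hi:
            ys,xs=np.nonzero(l==i);W=np.array([px2z(p,x,y,z)[:2] for x,y in zip(xs,ys)],np.float32)
            (c0,wh,an)=cv2.minAreaRect(W)
            if wh[0]<wh[1]: an+=90
            an=(an+90)%180-90
            if 60<max(wh)<100 and 18<min(wh)<45: out.append((np.round(c0,1),np.round(wh,1),round(an,1),s[i,:4].tolist()))
    return out
E
python3 - <<'E'
from h import *
s=state()
q=eyes.get_image('top');print(find(q,'old1'))
print('top',lids(q,36));p=eyes.get_image('wrist');print('wrist',lids(p,36));save(p,'w6.png')
plan(529,-211,100,5)
E
```

```text
t 16.6 tcp [ 487.8 -435.   205.1] a -0.0 tilt [ 0.01  -0.012] F [ 1.  -0.2  0.6] open 59.8 grip 0.0
[(0.69, [481.0, -419.0, 40.0])]
top [(array([ 529.7, -211.2]), array([83.6, 30.2]), 5.5, [334, 201, 12, 27]), (array([423.1, -92.4]), array([28.2, 82.1]), -11.2, [295, 235, 14, 27])]
wrist [(array([ 428.4, -219.7]), array([70.1, 34.9]), 23.0, [53, 197, 51, 51])]
t 16.8 tcp [ 484.8 -431.5  195.1] a -0.1 tilt [ 0.    -0.001] F [-0.5  0.3  0.7] open 59.6 grip 0.0
-> turn rz -5.1 then tx 63.2 ty -215.8 tz 95.1
```

Call:
servo_tool(increments=[[60, 0, 0, 0, 0, 0, -5.2], [60, 9, -30, 0, 0, 0, 0], [60, 9, -30, 0, 0, 0, 0], [60, 9, -30, 0, 0, 0, 0], [60, 9, -30, 0, 0, 0, 0], [60, 9, -30, 0, 0, 0, 0], [60, 9, -30, 20, 0, 0, 0], [60, 9, -26, 20, 0, 0, 0], [60, 0, -10, 20, 0, 0, 0], [60, 0, 0, 10, 0, 0, 0], [60, 0, 0, 0, 0, 0, 0], [60, 0, 0, 0, 0, 0, 0]])

```text
clock: 17.78
eef_pos: [527.4, -211.2, 123.7]
tool_rot: [-3.137, -0.14, 0.003]
ft_force: [1.0, -0.7, 0.8]
opening: 60.3
grasp_force: 0.0
```

```bash
python3 - <<'E'
from h import *
p=eyes.get_image('wrist');print('wrist',lids(p,36));save(p,'w7.png');print(find(p,'box1'))
plan(529.5,-211,8,5.3)
E
```

```text
wrist []
[(0.97, [462.0, -102.0, 24.0]), (0.92, [447.0, -216.0, 41.0]), (0.74, [533.0, -208.0, 39.0])]
t 17.9 tcp [ 528.7 -212.3  125.7] a 5.1 tilt [ 0.001 -0.001] F [-0.1 -1.   1. ] open 59.9 grip 0.0
-> turn rz -0.2 then tx 0.9 ty -1.2 tz 117.7
```

Call:
servo_tool(increments=[[60, 1, -1, 20, 0, 0, 0], [60, 0, 0, 25, 0, 0, 0], [60, 0, 0, 25, 0, 0, 0], [60, 0, 0, 20, 0, 0, 0], [60, 0, 0, 15, 0, 0, 0], [60, 0, 0, 8, 0, 0, 0], [60, 0, 0, 0, 0, 0, 0], [10, 0, 0, 0, 0, 0, 0], [10, 0, 0, 0, 0, 0, 0], [10, 0, 0, 0, 0, 0, 0], [10, 0, 0, 0, 0, 0, 0], [10, 0, 0, 0, 0, 0, 0]])

```text
clock: 18.88
eef_pos: [529.7, -209.9, 12.5]
tool_rot: [3.138, 0.141, 0.002]
ft_force: [-0.2, 0.7, 0.2]
opening: 29.7
grasp_force: 30.0
```

```bash
python3 - <<'E'
from h import *
s=state()
d=np.radians(-5.2);ex=np.array([np.cos(d),np.sin(d)]);ey=np.array([-np.sin(d),np.cos(d)]);o=np.array([458.8,226.6])
for y in(-85,0,85):
    t=o+65*ex+y*ey;print(y,t.round(1));plan(*t,190,-5.2,(s[0],s[1]))
E
```

```text
t 18.9 tcp [ 529.7 -209.9   12.5] a 5.1 tilt [ 0.001 -0.001] F [-0.2  0.7  0.2] open 29.7 grip 30.0
-85 [515.8 136.1]
-> turn rz 10.3 then tx -45.1 ty -343.3 tz -177.5
0 [523.5 220.7]
-> turn rz 10.3 then tx -45.1 ty -428.3 tz -177.5
85 [531.2 305.4]
-> turn rz 10.3 then tx -45.1 ty -513.3 tz -177.5
```

Call:
servo_tool(increments=[[10, 0, 0, -10, 0, 0, 0], [10, 0, 0, -30, 0, 0, 0], [10, 0, 0, -35, 0, 0, 0], [10, 0, 0, -35, 0, 0, 0], [10, 0, 0, -30, 0, 0, 0], [10, 0, 0, 0, 0, 0, 5.2], [10, 0, 0, 0, 0, 0, 5.1], [10, -3, -34, 0, 0, 0, 0], [10, -3, -34, 0, 0, 0, 0], [10, -3, -34, 0, 0, 0, 0], [10, -3, -34, 0, 0, 0, 0], [10, -3, -34, 0, 0, 0, 0]])

```text
clock: 19.88
eef_pos: [529.0, -37.4, 152.3]
tool_rot: [3.138, -0.142, 0.001]
ft_force: [0.3, 0.0, -0.4]
opening: 30.0
grasp_force: 30.0
```

Call:
servo_tool(increments=[[10, -3, -34, 0, 0, 0, 0], [10, -3, -34, 0, 0, 0, 0], [10, -3, -34, 0, 0, 0, 0], [10, -3, -34, 0, 0, 0, 0], [10, -3, -34, 0, 0, 0, 0], [10, -3, -34, 0, 0, 0, 0], [10, -3, -34, 0, 0, 0, 0], [10, -3, -34, 0, 0, 0, 0], [10, -3, -34, 0, 0, 0, 0], [10, -3, -34, 0, 0, 0, 0], [10, 0, 0, 0, 0, 0, 0], [10, 0, 0, 0, 0, 0, 0]])

```text
clock: 20.88
eef_pos: [529.5, 303.7, 151.9]
tool_rot: [3.138, -0.136, 0.0]
ft_force: [-0.0, -0.9, -1.5]
opening: 29.7
grasp_force: 30.0
```

```bash
python3 - <<'E'
from h import *
plan(531.2,305.4,35.5,-5.2)
p=eyes.get_image('wrist');save(p,'w8.png')
E
```

```text
t 20.9 tcp [529.5 303.7 151.9] a -5.0 tilt [ 0. -0.] F [-0.  -0.9 -1.5] open 29.7 grip 30.0
-> turn rz 0.2 then tx 1.5 ty -1.9 tz 116.4
```

View pics/w8.png

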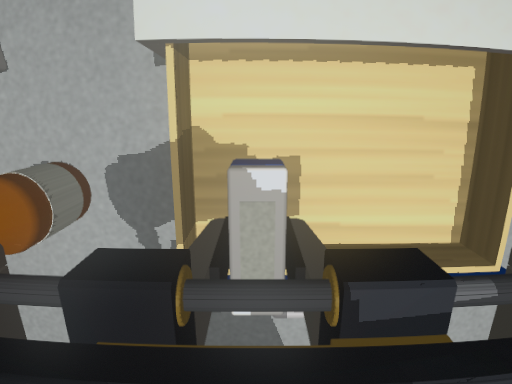

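The blue box is held level over the left part of the empty drawer (left wall at px x≈185), and the bottle is clear at px (45,205). I'll lower it.

Call:
servo_tool(increments=[[10, 2, -1, 20, 0, 0, 0], [10, 0, 0, 25, 0, 0, 0], [10, 0, 0, 25, 0, 0, 0], [10, 0, 0, 20, 0, 0, 0], [10, 0, 0, 15, 0, 0, 0], [10, 0, 0, 6, 0, 0, 0], [10, 0, 0, 3, 0, 0, 0], [10, 0, 0, 2, 0, 0, 0], [10, 0, 0, 0, 0, 0, 0], [10, 0, 0, 0, 0, 0, 0]])

```text
clock: 21.77
eef_pos: [533.1, 303.2, 36.9]
tool_rot: [-3.138, 0.142, -0.003]
ft_force: [0.1, 0.5, -0.4]
opening: 30.0
grasp_force: 30.0
```

Call:
servo_tool(increments=[[50, 0, 0, 1, 0, 0, 0], [50, 0, 0, 0, 0, 0, 0], [50, 0, 0, 0, 0, 0, 0], [50, 0, 0, -10, 0, 0, 0], [50, 0, 0, -25, 0, 0, 0], [50, 0, 0, -30, 0, 0, 0], [50, 0, 0, -35, 0, 0, 0], [50, 0, 0, -30, 0, 0, 0], [50, 0, 0, -20, 0, 0, 0], [50, 0, 0, 0, 0, 0, 0], [50, 0, 0, 0, 0, 0, 0]])

```text
clock: 22.68
eef_pos: [533.1, 303.5, 186.6]
tool_rot: [-3.137, 0.141, -0.005]
ft_force: [0.5, 0.1, 0.5]
opening: 49.7
grasp_force: 0.0
```

```bash
python3 - <<'E'
from h import *
q=eyes.get_image('top');print('top',lids(q,36));p=eyes.get_image('wrist');print('wrist',lids(p,58));save(p,'w9.png')
plan(423,-92.4,120,-11.2)
E
```

```text
top [(array([422.8, -92.4]), array([28.1, 81.4]), -11.2, [295, 235, 14, 27]), (array([ 420.4, -222.8]), array([82.8, 28.8]), 23.1, [334, 236, 19, 27])]
wrist []
t 22.8 tcp [531.2 302.9 183.1] a -5.2 tilt [-0.002 -0.001] F [ 0.2 -0.4 -0.8] open 49.8 grip 0.0
-> turn rz 6.0 then tx -29.4 ty 408.8 tz 63.1
```

Call:
servo_tool(increments=[[60, 0, 0, 0, 0, 0, 6], [60, -2.6, 37, 0, 0, 0, 0], [60, -2.6, 37, 0, 0, 0, 0], [60, -2.6, 37, 0, 0, 0, 0], [60, -2.6, 37, 0, 0, 0, 0], [60, -2.6, 37, 0, 0, 0, 0], [60, -2.6, 37, 0, 0, 0, 0], [60, -2.6, 37, 0, 0, 0, 0], [60, -2.6, 37, 0, 0, 0, 0], [60, -2.6, 37, 0, 0, 0, 0], [60, -2.6, 37, 0, 0, 0, 0], [60, -3, 30, 15, 0, 0, 0]])

```text
clock: 23.78
eef_pos: [426.2, -86.1, 170.3]
tool_rot: [3.125, -0.306, 0.003]
ft_force: [1.4, -0.6, -0.8]
opening: 59.9
grasp_force: 0.0
```

Call:
servo_tool(increments=[[60, 0, 9, 20, 0, 0, 0], [60, 0, 0, 20, 0, 0, 0], [60, 0, 0, 0, 0, 0, 0], [60, 0, 0, 0, 0, 0, 0]])

```text
clock: 24.12
eef_pos: [422.8, -91.6, 127.6]
tool_rot: [-3.124, 0.306, 0.008]
ft_force: [0.6, -0.1, 0.4]
opening: 60.1
grasp_force: 0.0
```

```bash
python3 - <<'E'
from h import *
p=eyes.get_image('wrist');save(p,'w10.png');print(lids(p,36),find(p,'box1'))
plan(423,-92.4,12.5,-11.2)
E
```

```text
[] [(0.93, [424.0, -212.0, 39.0]), (0.57, [429.0, -89.0, 37.0])]
t 24.2 tcp [424.8 -92.1 129.9] a -11.1 tilt [-0.  0.] F [-0.2  0.3  0.2] open 60.1 grip 0.0
-> turn rz 0.1 then tx -1.7 ty 0.6 tz 117.4
```

Call:
servo_tool(increments=[[60, -1, 0, 20, 0, 0, 0], [60, 0, 0, 25, 0, 0, 0], [60, 0, 0, 25, 0, 0, 0], [60, 0, 0, 22, 0, 0, 0], [60, 0, 0, 17, 0, 0, 0], [60, 0, 0, 8, 0, 0, 0], [60, 0, 0, 0, 0, 0, 0], [10, 0, 0, 0, 0, 0, 0], [10, 0, 0, 0, 0, 0, 0], [10, 0, 0, 0, 0, 0, 0], [10, 0, 0, 0, 0, 0, 0], [10, 0, 0, 0, 0, 0, 0]])

```text
clock: 25.22
eef_pos: [424.4, -92.5, 13.5]
tool_rot: [3.126, -0.305, 0.003]
ft_force: [-0.5, 0.8, 2.9]
opening: 29.6
grasp_force: 30.0
```

```bash
python3 - <<'E'
from h import *
plan(523.5,220.7,155,-5.2)
E
```

```text
t 25.2 tcp [424.4 -92.5  13.5] a -11.2 tilt [ 0.002 -0.001] F [-0.5  0.8  2.9] open 29.6 grip 30.0
-> turn rz -6.0 then tx 70.3 ty -320.9 tz -141.5
```

Call:
servo_tool(increments=[[10, 0, 0, -10, 0, 0, 0], [10, 0, 0, -30, 0, 0, 0], [10, 0, 0, -35, 0, 0, 0], [10, 0, 0, -35, 0, 0, 0], [10, 0, 0, -32, 0, 0, 0], [10, 0, 0, 0, 0, 0, -6], [10, 7, -32, 0, 0, 0, 0], [10, 7, -32, 0, 0, 0, 0], [10, 7, -32, 0, 0, 0, 0], [10, 7, -32, 0, 0, 0, 0], [10, 7, -32, 0, 0, 0, 0], [10, 7, -32, 0, 0, 0, 0]])

```text
clock: 26.22
eef_pos: [482.7, 96.8, 155.3]
tool_rot: [3.138, -0.141, 0.0]
ft_force: [0.1, -1.3, -1.0]
opening: 30.0
grasp_force: 30.0
```

Call:
servo_tool(increments=[[10, 7, -32, 0, 0, 0, 0], [10, 7, -32, 0, 0, 0, 0], [10, 7, -32, 0, 0, 0, 0], [10, 7, -32, 0, 0, 0, 0], [10, 0, 0, 0, 0, 0, 0], [10, 0, 0, 0, 0, 0, 0]])

```text
clock: 26.72
eef_pos: [521.8, 221.2, 154.8]
tool_rot: [3.138, -0.137, -0.001]
ft_force: [-0.5, 0.2, -0.6]
opening: 29.7
grasp_force: 30.0
```

```bash
python3 - <<'E'
from h import *
plan(523.5,220.7,36,-5.2)
p=eyes.get_image('wrist');save(p,'w11.png');print(lids(p,58),find(p,'box1'))
E
```

```text
t 26.7 tcp [521.8 221.2 154.8] a -5.0 tilt [-0. -0.] F [-0.5  0.2 -0.6] open 29.7 grip 30.0
-> turn rz 0.2 then tx 1.7 ty 0.4 tz 118.8
[] [(0.72, [535.0, 219.0, 179.0]), (0.62, [538.0, 297.0, 61.0])]
```

View pics/w11.png

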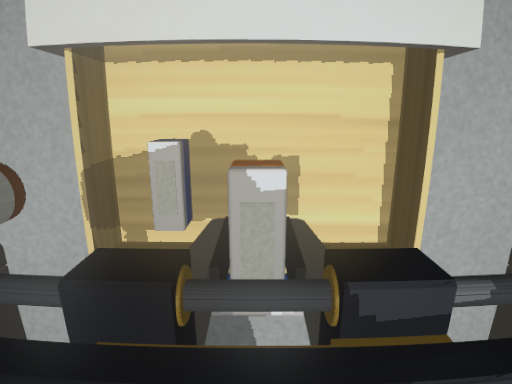

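The blue box lies flat at px (168,185) in the drawer. The next box is held level with clear floor below it, so I'll lower it.

Call:
servo_tool(increments=[[10, 2, 0, 20, 0, 0, 0], [10, 0, 0, 25, 0, 0, 0], [10, 0, 0, 25, 0, 0, 0], [10, 0, 0, 22, 0, 0, 0], [10, 0, 0, 15, 0, 0, 0], [10, 0, 0, 6, 0, 0, 0], [10, 0, 0, 3, 0, 0, 0], [10, 0, 0, 2, 0, 0, 0], [10, 0, 0, 0, 0, 0, 0], [10, 0, 0, 0, 0, 0, 0]])

```text
clock: 27.65
eef_pos: [525.0, 219.9, 37.9]
tool_rot: [-3.138, 0.142, -0.003]
ft_force: [-0.6, -0.6, -0.4]
opening: 29.8
grasp_force: 30.0
```

Call:
servo_tool(increments=[[50, 0, 0, 1, 0, 0, 0], [50, 0, 0, 0, 0, 0, 0], [50, 0, 0, 0, 0, 0, 0], [50, 0, 0, -10, 0, 0, 0], [50, 0, 0, -25, 0, 0, 0], [50, 0, 0, -30, 0, 0, 0], [50, 0, 0, -35, 0, 0, 0], [50, 0, 0, -30, 0, 0, 0], [50, 0, 0, -20, 0, 0, 0], [50, 0, 0, 0, 0, 0, 0], [50, 0, 0, 0, 0, 0, 0]])

```text
clock: 28.57
eef_pos: [525.0, 220.2, 187.4]
tool_rot: [-3.138, 0.141, -0.005]
ft_force: [0.4, 0.6, -0.8]
opening: 49.9
grasp_force: 0.0
```

```bash
python3 - <<'E'
from h import *
q=eyes.get_image('top');print('top',lids(q,36));
plan(420.4,-222.8,125,22.8)
E
```

```text
top [(array([ 420.4, -222.8]), array([82.8, 28.8]), 23.1, [334, 236, 19, 27])]
t 28.6 tcp [523.8 219.9 185.4] a -5.2 tilt [-0. -0.] F [-0.4  0.7 -0.2] open 49.7 grip 0.0
-> turn rz -28.0 then tx -266.8 ty 368.1 tz 60.4
```

Call:
servo_tool(increments=[[60, 0, 0, 0, 0, 0, -7], [60, 0, 0, 0, 0, 0, -7], [60, 0, 0, 0, 0, 0, -7], [60, 0, 0, 0, 0, 0, -7], [60, -22, 30, 0, 0, 0, 0], [60, -22, 30, 0, 0, 0, 0], [60, -22, 30, 0, 0, 0, 0], [60, -22, 30, 0, 0, 0, 0], [60, -22, 30, 0, 0, 0, 0], [60, -22, 30, 0, 0, 0, 0], [60, -22, 30, 0, 0, 0, 0], [60, -22, 30, 0, 0, 0, 0]])

```text
clock: 29.62
eef_pos: [453.0, -70.5, 183.4]
tool_rot: [-3.077, -0.622, 0.005]
ft_force: [0.3, -0.1, -0.3]
opening: 60.1
grasp_force: 0.0
```

Call:
servo_tool(increments=[[60, -22, 30, 0, 0, 0, 0], [60, -22, 30, 0, 0, 0, 0], [60, -22, 30, 10, 0, 0, 0], [60, -22, 30, 15, 0, 0, 0], [60, -3, 8, 20, 0, 0, 0], [60, 0, 0, 15, 0, 0, 0], [60, 0, 0, 0, 0, 0, 0], [60, 0, 0, 0, 0, 0, 0]])

```text
clock: 30.28
eef_pos: [419.4, -221.5, 123.5]
tool_rot: [-3.075, -0.621, 0.005]
ft_force: [-0.3, -0.6, -0.1]
opening: 59.5
grasp_force: 0.0
```

```bash
python3 - <<'E'
from h import *
p=eyes.get_image('wrist');save(p,'w12.png');print(lids(p,36),find(p,'box1'))
plan(420.4,-222.8,12.5,22.8)
E
```

```text
[] [(0.64, [423.0, -216.0, 42.0])]
t 30.4 tcp [ 421.  -222.4  125.7] a 22.9 tilt [-0.  0.] F [ 0.4 -0.9 -0.1] open 59.9 grip 0.0
-> turn rz 0.1 then tx -0.7 ty 0.1 tz 113.2
```

Call:
servo_tool(increments=[[60, -0.5, 0, 20, 0, 0, 0], [60, 0, 0, 25, 0, 0, 0], [60, 0, 0, 25, 0, 0, 0], [60, 0, 0, 20, 0, 0, 0], [60, 0, 0, 15, 0, 0, 0], [60, 0, 0, 8, 0, 0, 0], [60, 0, 0, 0, 0, 0, 0], [10, 0, 0, 0, 0, 0, 0], [10, 0, 0, 0, 0, 0, 0], [10, 0, 0, 0, 0, 0, 0], [10, 0, 0, 0, 0, 0, 0], [10, 0, 0, 0, 0, 0, 0]])

```text
clock: 31.38
eef_pos: [420.7, -223.1, 13.3]
tool_rot: [3.079, 0.622, 0.001]
ft_force: [-0.9, 1.5, 1.0]
opening: 30.0
grasp_force: 30.0
```

```bash
python3 - <<'E'
from h import *
plan(515.8,136.1,155,-5.2)
E
```

```text
t 31.4 tcp [ 420.7 -223.1   13.3] a 22.8 tilt [ 0.001 -0.   ] F [-0.9  1.5  1. ] open 30.0 grip 30.0
-> turn rz 28.0 then tx 62.1 ty -366.4 tz -141.7
```

Call:
servo_tool(increments=[[10, 0, 0, -10, 0, 0, 0], [10, 0, 0, -30, 0, 0, 0], [10, 0, 0, -35, 0, 0, 0], [10, 0, 0, -35, 0, 0, 0], [10, 0, 0, -32, 0, 0, 0], [10, 0, 0, 0, 0, 0, 7], [10, 0, 0, 0, 0, 0, 7], [10, 0, 0, 0, 0, 0, 7], [10, 0, 0, 0, 0, 0, 7], [10, 6, -35, 0, 0, 0, 0], [10, 6, -35, 0, 0, 0, 0], [10, 6, -35, 0, 0, 0, 0]])

```text
clock: 32.38
eef_pos: [447.8, -119.2, 155.2]
tool_rot: [3.138, -0.144, 0.001]
ft_force: [0.3, -0.0, -0.9]
opening: 29.4
grasp_force: 30.0
```

Call:
servo_tool(increments=[[10, 6, -35, 0, 0, 0, 0], [10, 6, -35, 0, 0, 0, 0], [10, 6, -35, 0, 0, 0, 0], [10, 6, -35, 0, 0, 0, 0], [10, 6, -35, 0, 0, 0, 0], [10, 6, -35, 0, 0, 0, 0], [10, 6, -35, 0, 0, 0, 0], [10, 2, -16, 0, 0, 0, 0], [10, 0, 0, 0, 0, 0, 0], [10, 0, 0, 0, 0, 0, 0]])

```text
clock: 33.22
eef_pos: [514.8, 136.2, 154.9]
tool_rot: [3.138, -0.138, -0.0]
ft_force: [-0.1, -0.6, -1.8]
opening: 29.7
grasp_force: 30.0
```

```bash
python3 - <<'E'
from h import *
plan(515.8,136.1,36,-5.2)
p=eyes.get_image('wrist');save(p,'w13.png');print(find(p,'box1'))
E
```

```text
t 33.2 tcp [514.8 136.2 154.9] a -5.0 tilt [-0.    -0.001] F [-0.1 -0.6 -1.8] open 29.7 grip 30.0
-> turn rz 0.2 then tx 1.0 ty 0.0 tz 118.9
[(0.73, [527.0, 219.0, 62.0]), (0.68, [528.0, 138.0, 180.0]), (0.67, [536.0, 298.0, 62.0])]
```

View pics/w13.png

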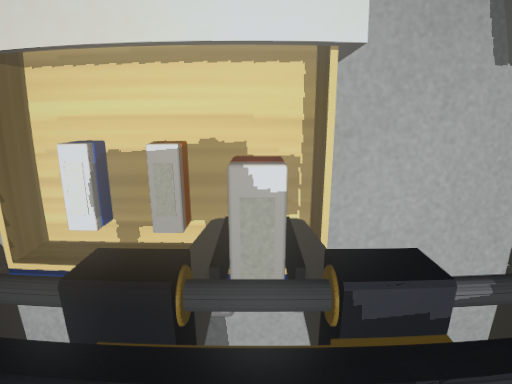

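Two boxes are flat at px (85,185) and (168,187), and the third is over clear floor left of the right wall. I'll lower it, then look at the whole drawer.

Call:
servo_tool(increments=[[10, 1, 0, 20, 0, 0, 0], [10, 0, 0, 25, 0, 0, 0], [10, 0, 0, 25, 0, 0, 0], [10, 0, 0, 22, 0, 0, 0], [10, 0, 0, 15, 0, 0, 0], [10, 0, 0, 6, 0, 0, 0], [10, 0, 0, 3, 0, 0, 0], [10, 0, 0, 2, 0, 0, 0], [10, 0, 0, 0, 0, 0, 0], [10, 0, 0, 0, 0, 0, 0]])

```text
clock: 34.15
eef_pos: [517.0, 135.6, 37.8]
tool_rot: [-3.138, 0.142, -0.003]
ft_force: [0.0, -0.2, -0.6]
opening: 29.1
grasp_force: 30.0
```

Call:
servo_tool(increments=[[50, 0, 0, 1, 0, 0, 0], [50, 0, 0, 0, 0, 0, 0], [50, 0, 0, 0, 0, 0, 0], [50, 0, 0, -10, 0, 0, 0], [50, 0, 0, -25, 0, 0, 0], [50, 0, 0, -30, 0, 0, 0], [50, 0, 0, -35, 0, 0, 0], [50, 0, 0, -35, 0, 0, 0], [50, 0, 0, -35, 0, 0, 0], [50, 0, 0, -15, 0, 0, 0], [50, 0, 0, 0, 0, 0, 0]])

```text
clock: 35.07
eef_pos: [519.0, 136.0, 226.9]
tool_rot: [-3.138, 0.141, -0.016]
ft_force: [0.5, -0.4, 0.0]
opening: 49.7
grasp_force: 0.0
```

```bash
python3 - <<'E'
from h import *
s=plan(401,231.8,150,84.8)
p=eyes.get_image('wrist');save(p,'w14.png')
q=eyes.get_image('top');save(q,'top14.png');print(lids(q,36),find(q,'old1'),find(q,'box1'),find(p,'box1'))
E
```

```text
t 35.1 tcp [519.  136.  226.9] a -5.1 tilt [0.011 0.   ] F [ 0.5 -0.4  0. ] open 49.7 grip 0.0
-> turn rz -89.9 then tx 84.7 ty -126.2 tz 76.9
[] [(0.86, [478.0, -433.0, 42.0])] [(0.73, [528.0, 301.0, 60.0])] [(0.88, [527.0, 216.0, 60.0]), (0.79, [535.0, 297.0, 62.0])]
```

Call:
servo_tool(increments=[[22, 0, 0, 0, 0, 0, -7], [22, 0, 0, 0, 0, 0, -7], [22, 0, 0, 0, 0, 0, -7], [22, 0, 0, 0, 0, 0, -7], [22, 0, 0, 0, 0, 0, -7], [22, 0, 0, 0, 0, 0, -7], [22, 0, 0, 0, 0, 0, -7], [22, 0, 0, 0, 0, 0, -7], [22, 0, 0, 0, 0, 0, -7], [22, 0, 0, 0, 0, 0, -7], [22, 0, 0, 0, 0, 0, -7], [22, 0, 0, 0, 0, 0, -7]])

```text
clock: 36.32
eef_pos: [515.0, 135.7, 218.6]
tool_rot: [-2.419, -2.001, 0.004]
ft_force: [-1.2, -0.2, -0.5]
opening: 21.9
grasp_force: 0.0
```

Call:
servo_tool(increments=[[22, 0, 0, 0, 0, 0, -6], [22, 21, -30, 15, 0, 0, 0], [22, 21, -30, 15, 0, 0, 0], [22, 21, -30, 15, 0, 0, 0], [22, 21, -30, 15, 0, 0, 0], [22, 0, 0, 0, 0, 0, 0], [22, 0, 0, 0, 0, 0, 0]])

```text
clock: 36.9
eef_pos: [401.4, 230.6, 158.3]
tool_rot: [-2.314, -2.121, 0.007]
ft_force: [0.9, -0.1, 0.6]
opening: 21.7
grasp_force: 0.0
```

```bash
python3 - <<'E'
from h import *
plan(403,231.8,46,84.8)
p=eyes.get_image('wrist');save(p,'w15.png')
q=eyes.get_image('top');save(q,'top15.png');print(find(p,'box1'),proj(p,[[403,231.8,62]]))
cv2.imwrite('pics/both15.png',np.vstack([p['image'][:260,:,::-1],cv2.resize(q['image'][80:260,245:500,::-1],(512,320))]))
E
```

```text
t 36.9 tcp [401.4 230.6 158.3] a 85.0 tilt [-0.005 -0.001] F [ 0.9 -0.1  0.6] open 21.7 grip 0.0
-> turn rz 0.2 then tx 1.4 ty 1.5 tz 112.3
[(0.84, [528.0, 303.0, 63.0]), (0.56, [518.0, 227.0, 59.0]), (0.48, [549.0, 153.0, 32.0])] [[259.68396898 190.70090517]]
```

View pics/both15.png

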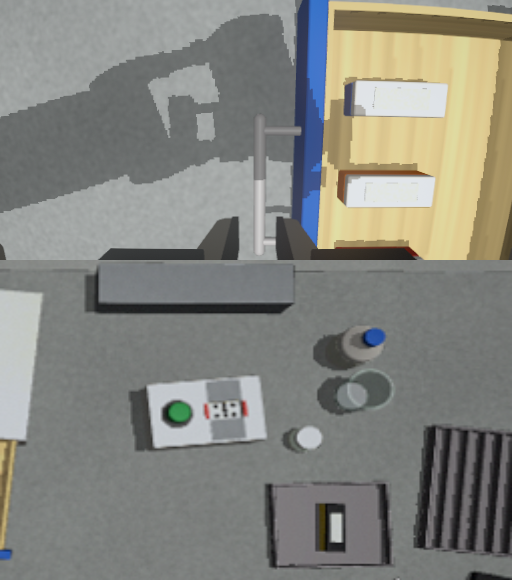

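All three boxes are flat with lids up, the old box lies in the tray, and the handle at px (260,188) is between the fingers. I'll grip it and push.

Call:
servo_tool(increments=[[22, 0, 1, 20, 0, 0, 0], [22, 0, 0, 25, 0, 0, 0], [22, 0, 0, 25, 0, 0, 0], [22, 0, 0, 20, 0, 0, 0], [22, 0, 0, 14, 0, 0, 0], [22, 0, 0, 7, 0, 0, 0], [22, 0, 0, 0, 0, 0, 0], [0, 0, 0, 0, 0, 0, 0], [0, 0, 0, 0, 0, 0, 0], [0, 0, 0, 0, 0, 0, 0]])

```text
clock: 37.88
eef_pos: [406.1, 230.1, 50.6]
tool_rot: [2.318, 2.118, 0.002]
ft_force: [0.3, -0.8, -0.3]
opening: 10.0
grasp_force: 30.0
```

Call:
servo_tool(increments=[[0, 0, 3, 0, 0, 0, 0], [0, 0, 6, 0, 0, 0, 0], [0, 0, 10, 0, 0, 0, 0], [0, 0, 12, 0, 0, 0, 0], [0, 0, 12, 0, 0, 0, 0], [0, 0, 12, 0, 0, 0, 0], [0, 0, 12, 0, 0, 0, 0], [0, 0, 12, 0, 0, 0, 0], [0, 0, 10, 0, 0, 0, 0], [0, 0, 6, 0, 0, 0, 0], [0, 0, 3, 0, 0, 0, 0], [0, 0, 0, 0, 0, 0, 0]])

```text
clock: 38.88
eef_pos: [504.7, 221.1, 50.5]
tool_rot: [2.318, 2.118, 0.003]
ft_force: [0.6, -3.3, 6.5]
opening: 9.8
grasp_force: 30.0
```

Call:
servo_tool(increments=[[0, 0, 4, 0, 0, 0, 0], [0, 0, 8, 0, 0, 0, 0], [0, 0, 12, 0, 0, 0, 0], [0, 0, 12, 0, 0, 0, 0], [0, 0, 12, 0, 0, 0, 0], [0, 0, 10, 0, 0, 0, 0], [0, 0, 8, 0, 0, 0, 0], [0, 0, 5, 0, 0, 0, 0], [0, 0, 4, 0, 0, 0, 0], [0, 0, 3, 0, 0, 0, 0], [0, 0, 0, 0, 0, 0, 0]])

```text
clock: 39.8
eef_pos: [581.8, 214.0, 50.5]
tool_rot: [2.318, 2.118, 0.003]
ft_force: [0.9, -3.5, 4.9]
opening: 10.3
grasp_force: 30.0
```

Call:
servo_tool(increments=[[0, 0, 2, 0, 0, 0, 0], [0, 0, 2, 0, 0, 0, 0], [0, 0, 1, 0, 0, 0, 0], [0, 0, 0, 0, 0, 0, 0]])

```text
clock: 40.13
eef_pos: [586.2, 213.5, 50.5]
tool_rot: [2.318, 2.118, 0.001]
ft_force: [-0.3, -3.7, 5.7]
opening: 10.0
grasp_force: 30.0
```

Call:
servo_tool(increments=[[0, 0, 1, 0, 0, 0, 0], [0, 0, 1, 0, 0, 0, 0], [0, 0, 1, 0, 0, 0, 0], [0, 0, 0, 0, 0, 0, 0]])

```text
clock: 40.47
eef_pos: [589.1, 213.3, 50.5]
tool_rot: [2.318, 2.118, 0.001]
ft_force: [0.0, -4.1, 6.7]
opening: 10.1
grasp_force: 30.0
```

Call:
servo_tool(increments=[[0, 0, 1, 0, 0, 0, 0], [0, 0, 1, 0, 0, 0, 0], [0, 0, 0, 0, 0, 0, 0]])

```text
clock: 40.72
eef_pos: [591.1, 213.1, 50.5]
tool_rot: [2.318, 2.118, 0.001]
ft_force: [-1.0, -3.3, 5.9]
opening: 10.0
grasp_force: 30.0
```

Call:
servo_tool(increments=[[0, 0, 1, 0, 0, 0, 0], [0, 0, 1, 0, 0, 0, 0], [0, 0, 0, 0, 0, 0, 0]])

```text
clock: 40.97
eef_pos: [591.7, 213.1, 50.5]
tool_rot: [-2.318, -2.119, 0.003]
ft_force: [-5.7, -4.2, 10.2]
opening: 10.1
grasp_force: 30.0
```

Call:
servo_tool(increments=[[0, 0, 1, 0, 0, 0, 0], [0, 0, 1, 0, 0, 0, 0], [0, 0, 0, 0, 0, 0, 0]])

```text
clock: 41.22
eef_pos: [591.7, 213.0, 50.5]
tool_rot: [-2.316, -2.118, 0.009]
ft_force: [-12.7, -3.6, 15.4]
opening: 9.8
grasp_force: 30.0
```

Call:
servo_tool(increments=[[0, 0, 1, 0, 0, 0, 0], [0, 0, 1, 0, 0, 0, 0], [0, 0, 0, 0, 0, 0, 0]])

```text
clock: 41.47
eef_pos: [591.6, 213.1, 50.4]
tool_rot: [-2.313, -2.116, 0.014]
ft_force: [-18.5, -3.9, 21.2]
opening: 9.9
grasp_force: 30.0
```

The drawer is against its shut stop. I'll ease off, release, rise and go toward the button.

Call:
servo_tool(increments=[[9, 0, -2, 0, 0, 0, 0], [9, 0, -2.5, 0, 0, 0, 0], [20, 0, 0, 0, 0, 0, 0], [20, 0, 0, 0, 0, 0, 0], [20, 0, 0, -10, 0, 0, 0], [20, 0, 0, -25, 0, 0, 0], [20, 0, 0, -30, 0, 0, 0], [20, 0, 0, -30, 0, 0, 0], [20, 0, 0, -30, 0, 0, 0], [20, 0, 0, -25, 0, 0, 0]])

```text
clock: 42.3
eef_pos: [592.2, 213.8, 202.5]
tool_rot: [2.318, 2.119, 0.003]
ft_force: [0.0, -0.4, 1.0]
opening: 20.0
grasp_force: 0.0
```

Call:
servo_tool(increments=[[0, -32, 9.5, 0, 0, 0, 0], [0, -32, 9.5, 0, 0, 0, 0], [0, -32, 9.5, 0, 0, 0, 0], [0, -32, 9.5, 0, 0, 0, 0], [0, -32, 9.5, 0, 0, 0, 0], [0, -32, 9.5, 0, 0, 0, 0], [0, -32, 9.5, 0, 0, 0, 0], [0, -32, 9.5, 0, 0, 0, 0], [0, -32, 9.5, 0, 0, 0, 0], [0, -32, 9.5, 0, 0, 0, 0], [0, 0, 0, 0, 0, 0, 0], [0, 0, 0, 0, 0, 0, 0]])

```text
clock: 43.3
eef_pos: [657.8, -115.3, 199.6]
tool_rot: [-2.322, -2.116, -0.001]
ft_force: [0.6, 0.2, 0.4]
opening: 0.3
grasp_force: 0.0
```

```bash
python3 - <<'E'
from h import *
s=state()
p=eyes.get_image('wrist');save(p,'w16.png');q=eyes.get_image('top');save(q,'top16.png')
print(find(p,'button_top'),find(q,'button_top'),find(q,'drawer_handle'))
for n,P in(('w',p),('t',q)):
    h=cv2.cvtColor(P['image'],cv2.COLOR_RGB2HSV);m=((h[...,0]>50)&(h[...,0]<85)&(h[...,1]>110)&(h[...,2]>60)).astype(np.uint8)
    k,l,st,c=cv2.connectedComponentsWithStats(m);i=1+np.argmax(st[1:,4]);print(n,st[i],px2z(P,*c[i],118).round(1))
cv2.imwrite('pics/both16.png',np.vstack([p['image'][:260,:,::-1],cv2.resize(q['image'][80:260,145:400,::-1],(512,320))]))
plan(672,-178,150,84.8)
E
```

```text
t 43.3 tcp [ 657.8 -115.3  199.6] a 84.7 tilt [0.    0.001] F [0.6 0.2 0.4] open 0.3 grip 0.0
[] [] [(0.59, [628.0, 213.0, 85.0])]Traceback (most recent call last):
  File "<stdin>", line 7, in <module>
    return _wrapfunc(a, 'argmax', axis=axis, out=out, **kwds)
    return bound(*args, **kwds)
ValueError: attempt to get argmax of an empty sequence
```

```bash
python3 - <<'E'
from h import *
q=eyes.get_image('top')
im=cv2.imread('pics/top15.png')[:,:,::-1]
h=cv2.cvtColor(np.ascontiguousarray(im),cv2.COLOR_RGB2HSV);m=((h[...,0]>50)&(h[...,0]<85)&(h[...,1]>100)&(h[...,2]>50)).astype(np.uint8)
k,l,st,c=cv2.connectedComponentsWithStats(m)
for i in range(1,k):
    if st[i,4]>20: print(st[i],px2z(q,*c[i],118).round(1),px2z(q,*c[i],110).round(1))
cur=cv2.resize(q['image'][80:260,145:400,::-1],(512,360))
old=cv2.resize(im[140:190,310:385,::-1],(512,230) if 0 else (345,230),interpolation=cv2.INTER_CUBIC)
cv=np.zeros((590,512,3),np.uint8);cv[:360]=cur;cv[360:,:345]=old
cv2.imwrite('pics/both16.png',cv);plan(672,-178,150,84.8)
E
```

```text
[329 160  11  11 101] [ 674.1 -181.1  118. ] [ 675.  -182.3  110. ]
t 43.6 tcp [ 657.7 -112.5  199.8] a 84.9 tilt [0. 0.] F [-0.5 -0.6  0.1] open 0.3 grip 0.0
-> turn rz 0.1 then tx -64.0 ty 20.2 tz 49.8
```

View pics/both16.png

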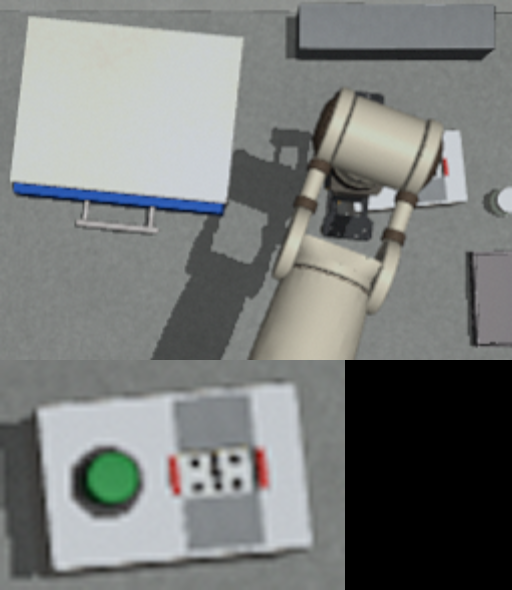

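The drawer is shut, flush with the cabinet. The drum shows 6 or 7 dots, which is unclear at this scale. I'll press four times and then check closely.

Call:
servo_tool(increments=[[0, -22, 7, 0, 0, 0, 0], [0, -22, 7, 0, 0, 0, 0], [0, -22, 7.5, 0, 0, 0, 0], [0, 0, 0, 20, 0, 0, 0], [0, 0, 0, 20, 0, 0, 0], [0, 0, 0, 20, 0, 0, 0], [0, 0, 0, 12, 0, 0, 0], [0, 0, 0, 0, 0, 0, 0], [0, 0, 0, 0, 0, 0, 0]])

```text
clock: 44.35
eef_pos: [673.0, -180.8, 127.4]
tool_rot: [-2.318, -2.12, 0.001]
ft_force: [-0.6, -0.4, -0.0]
opening: 0.7
grasp_force: 0.0
```

Call:
servo_tool(increments=[[0, 0, 0, 5, 0, 0, 0], [0, 0, 0, 5, 0, 0, 0], [0, 0, 0, 5, 0, 0, 0], [0, 0, 0, 5, 0, 0, 0], [0, 0, 0, 5, 0, 0, 0], [0, 0, 0, 0, 0, 0, 0]])

```text
clock: 44.85
eef_pos: [673.6, -181.7, 102.2]
tool_rot: [2.318, 2.119, 0.001]
ft_force: [2.8, 0.2, 3.2]
opening: -0.1
grasp_force: 1.8
```

Call:
servo_tool(increments=[[0, 0, 0, 1, 0, 0, 0], [0, 0, 0, 1, 0, 0, 0], [0, 0, 0, 0, 0, 0, 0]])

```text
clock: 45.1
eef_pos: [673.6, -181.7, 101.4]
tool_rot: [2.318, 2.119, 0.001]
ft_force: [1.4, 0.7, 4.9]
opening: 0.4
grasp_force: 2.7
```

Call:
servo_tool(increments=[[0, 0, 0, 1, 0, 0, 0], [0, 0, 0, 0, 0, 0, 0]])

```text
clock: 45.27
eef_pos: [673.6, -181.7, 101.3]
tool_rot: [2.318, 2.119, 0.001]
ft_force: [-0.5, 0.9, 9.2]
opening: 0.2
grasp_force: 4.6
```

Call:
servo_tool(increments=[[0, 0, 0, -14, 0, 0, 0], [0, 0, 0, -14, 0, 0, 0], [0, 0, 0, 0, 0, 0, 0], [0, 0, 0, 0, 0, 0, 0]])

```text
clock: 45.6
eef_pos: [673.6, -181.9, 128.8]
tool_rot: [2.318, 2.118, 0.001]
ft_force: [-0.5, 0.3, -1.3]
opening: 0.2
grasp_force: 0.0
```

The stop is felt at z = 101.3, which is a full press. Three more presses with the same travel.

Call:
servo_tool(increments=[[0, 0, 0, 8, 0, 0, 0], [0, 0, 0, 7, 0, 0, 0], [0, 0, 0, 7, 0, 0, 0], [0, 0, 0, 6, 0, 0, 0], [0, 0, 0, 0, 0, 0, 0], [0, 0, 0, 0, 0, 0, 0], [0, 0, 0, -14, 0, 0, 0], [0, 0, 0, -14, 0, 0, 0], [0, 0, 0, 0, 0, 0, 0], [0, 0, 0, 0, 0, 0, 0], [0, 0, 0, 0, 0, 0, 0]])

```text
clock: 46.52
eef_pos: [672.5, -181.3, 126.5]
tool_rot: [-2.318, -2.118, 0.001]
ft_force: [0.5, -0.3, -0.6]
opening: 0.6
grasp_force: 0.0
```

Call:
servo_tool(increments=[[0, 0, 0, 8, 0, 0, 0], [0, 0, 0, 7, 0, 0, 0], [0, 0, 0, 7, 0, 0, 0], [0, 0, 0, 6, 0, 0, 0], [0, 0, 0, 0, 0, 0, 0], [0, 0, 0, 0, 0, 0, 0], [0, 0, 0, -14, 0, 0, 0], [0, 0, 0, -14, 0, 0, 0], [0, 0, 0, 0, 0, 0, 0], [0, 0, 0, 0, 0, 0, 0], [0, 0, 0, 0, 0, 0, 0]])

```text
clock: 47.43
eef_pos: [672.6, -181.3, 126.7]
tool_rot: [-2.318, -2.118, 0.001]
ft_force: [-0.9, 0.0, 0.7]
opening: 0.5
grasp_force: 0.0
```

Call:
servo_tool(increments=[[0, 0, 0, 8, 0, 0, 0], [0, 0, 0, 7, 0, 0, 0], [0, 0, 0, 7, 0, 0, 0], [0, 0, 0, 6, 0, 0, 0], [0, 0, 0, 0, 0, 0, 0], [0, 0, 0, 0, 0, 0, 0], [0, 0, 0, -14, 0, 0, 0], [0, 0, 0, -14, 0, 0, 0], [0, 0, 0, 0, 0, 0, 0], [0, 0, 0, 0, 0, 0, 0], [0, 0, 0, 0, 0, 0, 0]])

```text
clock: 48.35
eef_pos: [672.6, -181.3, 126.7]
tool_rot: [-2.318, -2.118, 0.001]
ft_force: [-0.3, 0.8, 0.1]
opening: -0.1
grasp_force: 0.0
```

Call:
servo_tool(increments=[[0, 0, 0, -30, 0, 0, 0], [0, -25, 0, -30, 0, 0, 0], [0, -30, 0, -10, 0, 0, 0], [0, -30, 0, 0, 0, 0, 0], [0, -30, 0, 0, 0, 0, 0], [0, -10, 0, 0, 0, 0, 0], [0, 0, 0, 0, 0, 0, 0], [0, 0, 0, 0, 0, 0, 0]])

```text
clock: 49.02
eef_pos: [661.5, -305.3, 196.2]
tool_rot: [-2.318, -2.117, -0.0]
ft_force: [0.8, -0.2, 0.8]
opening: 0.7
grasp_force: 0.0
```

```bash
python3 - <<'E'
from h import *
state()
p=eyes.get_image('wrist');save(p,'w17.png');u,v=proj(p,[[682,-256,82]])[0];print(u,v)
u,v=int(u),int(v);c=p['image'][max(0,v-90):v+90,max(0,u-120):u+120,::-1]
cv2.imwrite('pics/drum1.png',cv2.resize(c,None,fx=2,fy=2,interpolation=cv2.INTER_CUBIC))
E
```

```text
t 49.0 tcp [ 661.5 -305.3  196.2] a 84.8 tilt [-0.002  0.002] F [ 0.8 -0.2  0.8] open 0.7 grip 0.0
275.02391711818507 134.70569384664628
```

View pics/drum1.png

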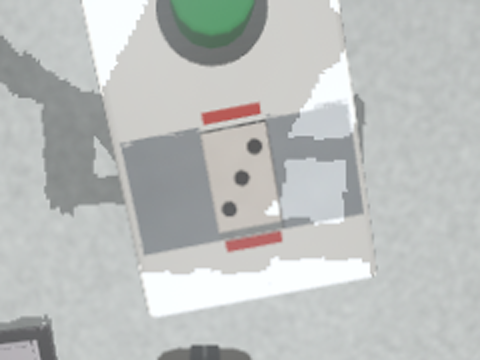

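The drum shows exactly 3 dots between the red bars (crop px (254,147), (242,178), (229,209)). I'll do one last overall check.

```bash
python3 - <<'E'
from h import *
q=eyes.get_image('top');save(q,'top18.png');print(lids(q,36),find(q,'old1'),find(q,'bottle'),find(q,'drawer_handle'))
E
```

```text
[] [(0.55, [466.0, -434.0, 39.0])] [(0.86, [531.0, 506.0, 103.0])] [(0.72, [629.0, 212.0, 87.0])]
```

View pics/top18.png

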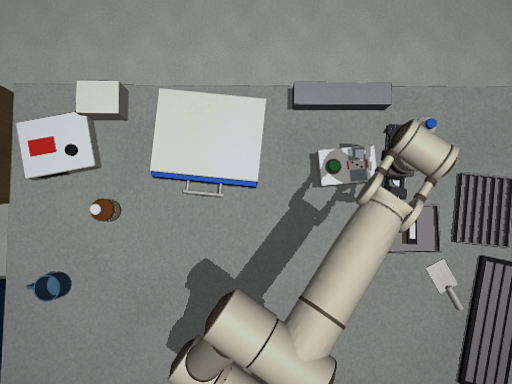

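The top view shows the drawer shut at px (205,180), the bottle upright at (103,209), the old box in the tray at (410,235), and no white lids on the bench. I'll hand the job in.

```bash
python3 -c "
from h import *
print(arm.finish_job())"
```

```text
the job is handed in; nothing more can be done
None
```

Job handed in: the one finished box is in the outgoing tray, all three new boxes were laid flat in the drawer, which is now shut, the counter shows 3 after four presses, and the amber bottle is still standing.

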